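Pump up the bead-casting pressure pot

TASK

Pump up the blue pressure pot: with a fingertip, press the yellow plunger knob of its hand pump down again and again, letting it spring back up between strokes, until the orange indicator pin on the pot's lid has come fully out with its green foot showing. Grip and lift nothing: do not pull the knob up, do not touch the pin, do not press the red vent button, and leave the craft things around the pot where they stand. Finish with the hand clear and the knob back up.

Things in the scene. Friction and masses are not known exactly. Their poses are not given: they have to be found in the camera images.
- pot: blue pressure pot, fixed to the table. Origin on the table under the pump's vertical axis; z up; its x axis runs from the pump to the centre of the blue pot, 155 mm away. Grey base plate 12 mm thick spans x -50 to 250 mm, y -85 to 85 mm. Pot with aluminium lid 168 mm across, lid top 97 mm above the table. Pump barrel 48 mm across with a 58 mm collar, collar top 103 mm above the table
- plunger (a joint): pump stroke in m: 0 = knob up at rest, 0.030 = down on its stop, negative = pulled up. It springs back up by itself. Each full stroke (25 mm or more) pushes the pin 4 mm further out, shorter ones less, and the last must be 25 mm or deeper. A stroke only counts once the knob has come back to within 5 mm of the top. Extra strokes with the pin out do no harm
- knob_top (a point): centre of the top face of the yellow mushroom knob, 46 mm across, flat in the middle 32 mm; 165 mm above the table when up, 135 mm when fully down. Push: about 1 N at the top, 0.28 N more per mm, and up to 4 N more while it pumps: 14 N in all near the bottom
- pin_out (a joint): how far the indicator pin has come out, in m: starts at 0 to 0.0075, fully out at 0.024. Stays where the pump leaves it
- pin: indicator pin, upright rod 16 mm across, orange above with a green foot that shows only when it is out by more than about 21 mm, 3 mm of it at the end. Origin at the centre of its top face: 106 mm above the table when in, 130 mm when fully out. On the lid, 165 mm along the pot's x axis and 52 mm along its y axis
- vent (a joint): red vent button in m: 0 = up, 0.006 = fully pressed
- vent_top (a point): top of the red vent button, 20 mm across, on the lid 165 mm along the pot's x axis and -52 mm along its y axis
- tape_roll: roll of cream masking tape lying flat, 96 mm across, 24 high; loose bystander, origin at the centre of its underside
- glue_bottle: white glue bottle with orange cap, 40 mm across, 95 high; loose bystander, origin at the centre of its underside
- bead_bowl: terracotta bowl of wooden beads, 104 mm across, 36 high; loose bystander, origin at the centre of its underside
- marker: blue-capped white marker pen lying along its x axis, 130 x 11 x 11 mm; loose bystander, origin at the centre of its underside
- earring_card: kraft card with beaded earrings, 85 x 60 mm, 13 high; loose bystander, origin at the centre of its underside
- bracelet: ring of coloured beads lying flat, 85 mm across, 13 high; loose bystander, origin at the centre of its underside

How it is judged:
By the outcome, as a careful person would: the job done as asked, in the order asked, and still so for the second after the job is handed in, with the robot touching nothing.
It also fails if it takes over 48 s, if anything falls off the work surface, if the arm or the gripper's body presses on something with over 40 N, if the wrist force passes 120 N, or if a joint passes its speed limit or range.

ROBOT

A 6-joint arm with a two-finger parallel gripper is mounted at the origin on the work surface. World frame = base frame: x ahead of the robot, y to its left, z up, the work surface at z = 0. Lengths are in m, angles in rad, forces in N, time in s.
With the tool pointing down it reaches from about 0.375 to 0.9 m from the base axis. Payload 3.1 kg.
Tool frame: the origin (TCP) lies between the finger pads; the fingertips stand 22 mm ahead of it and the grasp point (between the pads) lies 3 mm ahead of it; z points along the fingers, y is the line along which they close (so a half turn about z gives the same grasp; the last joint's range is limited). The gripper opens to 87 mm and grips with 3 to 60 N. Pads are 19 mm wide; open, the fingers measure 117 mm over their backs; the gripper's body (75 mm by 190 mm) begins 51 mm behind the grasp point.
Start: joints at [1.123, 0.527, 1.433, -0, 1.181, -0.178], TCP at [0.167, 0.602, 0.245] pointing down, gripper open.
Joint ranges: [-3.08, 3.08], [-0.75, 2.2], [0.22, 2.44], [-1.43, 4.57], [0, 2.65], [-2.85, 2.85]. Speed limits (rad/s): [2.79, 2.79, 3.14, 3.14, 3.14, 3.14].

INTERFACE

Orientations are given as a unit quaternion [x, y, z, w].
In Python, from rig import robot gives the robot as it stands.
- The arm moves only by the tool move_arm, never from a script. Its argument "series" is text: rows parted by semicolons, each of 6 numbers parted by spaces: the shift along the tool's x, y, z in mm, then the turn, a rotation vector about the tool's x, y, z in degrees. In form: dx dy dz ax ay az; .... A call has 1 to 8 rows; each row is the pose to reach, as a shift and turn from the pose commanded when the call began, along the tool's axes at that moment; what a row does not reach only later rows make up. A row lasts 1/12 s, in which the tool goes at most 41.7 mm and 7.16 degrees, less where a joint would pass 70% of its speed; a pose out of reach is approached as far as the arm can. A call with a gripper value outside its range is refused whole. "jaw" is the opening, from 0 (shut) to 1 (fully open), set as the call begins (left out, the last holds). The fingers move at their own pace and stop on an object; "newtons" is the grip in N (left out, the last holds). Time passes only in rows, so rows that repeat a pose let the fingers close. It gives the time, the measured TCP pose, the force, the opening and the grip force at its end, in the units of the state.
- robot.get_obs(): the state, without advancing time (a new reading comes with each control period).
- robot.camera(name): name is "scene" or "top"; returns a dict with "img" (480x640x3 uint8, red, green, blue), "mtx" (3x3 intrinsics, pixels), "distortion" ([k1, k2, p1, p2, k3] as OpenCV has them; the pictures are not rectified), "world_to_cam" (4x4, takes a point from world to camera coordinates). Camera axes: x right, y down, z forward; pixel columns grow to the right and rows downward; lengths in m; the calibration is good to about 2 mm. A picture is of the moment at which its call begins. There is no depth.
- robot.hand_in(): hands the job in; it is judged then, once.
Trained networks look in a picture, given as the dict that the camera call returned (one of the last four; its "shot" number tells which), for a name from the list of things; names that differ only in an ending like _2 or _b are one class to them, and where a whole thing is asked for, a point or a joint stands for the part that bears it (a point fixed in the world has none). Each returns a list of dicts, best first, with "p" (0 to 1); they miss things now and then, are a little off and sometimes report something else, mostly with a low value. They report only what shows in the picture. A call takes as long as a camera call.
- robot.search_frame(picture, thing): "xyz" ([x, y, z] in m, in world coordinates, good to about 4 mm: the middle of the surface that is visible of it).
- robot.tip_of(picture, thing): "xyz" ([x, y, z] in m, in world coordinates, good to about 4 mm: a listed point, or the origin of a listed thing).
The state is a dict: "time": time; "q": joint angles; "joint_velocities": joint speeds; "joint_torque": joint torques, N m; "position": TCP position; "tool_rot": TCP orientation; "ft_force": force on the tool from outside, world axes, zero at the start; "moment": the same for the moment, N m; "grip_width": finger opening in m; "grip_force": force on a finger pad.
Only numpy, scipy, OpenCV 4.12 (cv2) and the standard library are available. Lean on these libraries where they do the work, as an engineer would, in place of code of your own. Each camera call takes 0.05 s, during which the arm holds its last target. There are 200 camera calls.

## Working session

There is one attempt and no reset: what is moved stays moved. The work goes in short steps, Python scripts to look and compute and a tool call to move; the robot and the scene stay as the last step left them, time stands still between calls to the robot, and variables do not carry over. Pictures are saved under pics/ and viewed, at most 10 in all, crops included, and the job is handed in when it is done.

Besides the shell and the picture viewer there is one more tool, called after "Request:" by a JSON object that holds its "fn" and its "kwargs", one argument or row to a line. move_arm: Moves the arm, as the interface text tells. Its arguments: {"type":"object","properties":{"series":{"type":"string"},"jaw":{"type":"number"},"newtons":{"type":"number"}},"required":["series"]}

```bash
mkdir -p pics; python3 - <<'E'
from rig import robot
import cv2,numpy as np
o=robot.get_obs();print(o['time'],o['position'],o['tool_rot'],o['grip_width'],o['ft_force'])
for n in('top','scene'):
    c=robot.camera(n);cv2.imwrite(f'pics/{n}0.png',c['img'][:,:,::-1])
    for t in('knob_top','pin','vent_top','pot','glue_bottle'):
        print(n,t,[(np.round(d['xyz'],4).tolist(),round(d['p'],2)) for d in robot.tip_of(c,t)[:2]])
E
```

```text
0.0 [0.16626788 0.60177694 0.24357361] [ 1.34462576e-01  9.90918099e-01 -1.01681979e-03 -3.20945039e-04] 0.08708872025631394 [-0.16027975  0.46917756  0.00381733]
top knob_top [([0.501, 0.0817, 0.1657], 0.64)]
top pin [([0.6138, 0.2109, 0.1108], 0.37)]
top vent_top [([0.6698, 0.1232, 0.1205], 0.59)]
top pot [([0.5052, 0.0805, 0.0017], 0.93)]
top glue_bottle []
scene knob_top [([0.5004, 0.0783, 0.1677], 0.88), ([0.5054, 0.0805, 0.0016], 0.43)]
scene pin [([0.6152, 0.2103, 0.1036], 0.56)]
scene vent_top [([0.6737, 0.1231, 0.1175], 0.46), ([0.3926, 0.1822, -0.0007], 0.42)]
scene pot [([0.504, 0.0748, 0.0014], 0.62)]
scene glue_bottle [([0.4905, -0.0428, -0.0004], 0.94)]
```

View pics/top0.png

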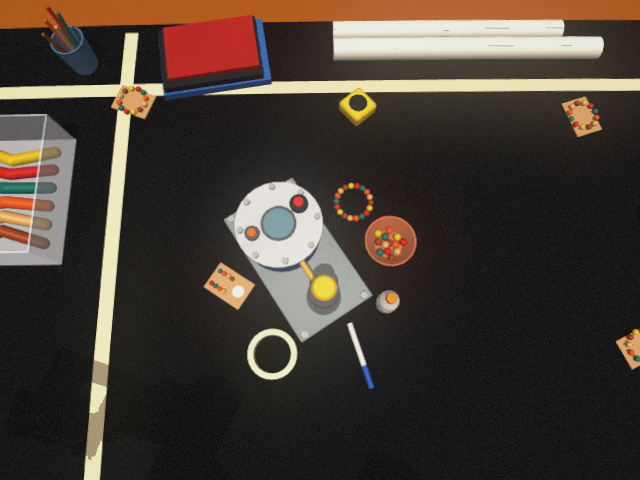

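View pics/scene0.png

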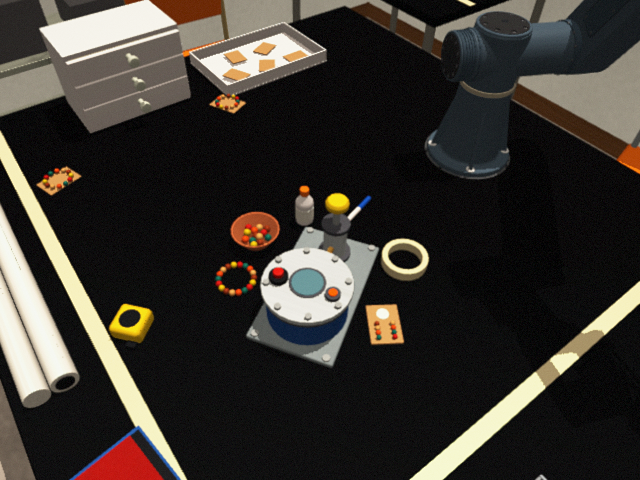

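The pot lies up and to the left of its pump in the top view: knob at (323,287), orange pin at (252,232), red vent at (298,202). The networks agree, with the knob near (0.502, 0.080). I'll shut the fingers and go above the knob.

Request:
{"fn": "move_arm", "kwargs": {
  "series": "-20 -18 0 0 0 0;-49 -44 0 0 0 0;-78 -70 0 0 0 0;-107 -96 0 0 0 0;-136 -122 0 0 0 0;-165 -148 0 0 0 0;-194 -174 0 0 0 0;-223 -200 0 0 0 0",
  "jaw": 0,
  "newtons": 10
}}

```text
time: 1.27
position: [0.3289, 0.3486, 0.2448]
tool_rot: [0.134, 0.991, 0.0, 0.0]
ft_force: [0.4, 0.6, 0.2]
grip_width: 0.0415
grip_force: 0.0
```

Request:
{"fn": "move_arm", "kwargs": {
  "series": "-29 -26 0 0 0 0;-58 -52 0 0 0 0;-87 -78 0 0 0 0;-116 -104 0 0 0 0;-145 -130 0 0 0 0;-174 -156 0 0 0 0;-203 -182 0 0 0 0;-222 -200 0 0 0 0"
}}

```text
time: 1.93
position: [0.4912, 0.0952, 0.245]
tool_rot: [0.135, 0.991, -0.0, 0.001]
ft_force: [0.5, -0.4, -0.7]
grip_width: 0.0006
grip_force: 0.0
```

```bash
cat > h.py <<'E'
from rig import robot
import cv2,numpy as np
from scipy.spatial.transform import Rotation as R
def look(tag,names=('knob_top','pin'),cams=('top','scene')):
    o=robot.get_obs();r=R.from_quat(o['tool_rot'])
    print(round(o['time'],2),np.round(o['position'],4),'w',round(o['grip_width'],4),'F',np.round(o['ft_force'],1),'z',np.round(r.as_matrix()[:,2],3))
    print('to knob, tool axes mm',np.round(1000*r.inv().apply(np.array([.502,.080,.187])-o['position']),1))
    for n in cams:
        c=robot.camera(n);cv2.imwrite(f'pics/{n}{tag}.png',c['img'][:,:,::-1])
        for t in names:
            print(n,t,[(np.round(d['xyz'],4).tolist(),round(d['p'],2)) for d in robot.tip_of(c,t)[:2]])
    return c
E
python3 -c "
from h import *
c=look('1')
i=c['img'][100:400,170:490]
cv2.imwrite('pics/c1.png',cv2.resize(i[:,:,::-1],None,fx=2,fy=2))"
```

```text
1.93 [0.4912 0.0952 0.245 ] w 0.0006 F [ 0.5 -0.4 -0.7] z [ 0.003 -0.001 -1.   ]
to knob, tool axes mm [-14.3 -11.8  58. ]
top knob_top []
top pin []
scene knob_top [([0.5023, 0.0805, 0.1697], 0.74)]
scene pin [([0.6164, 0.2088, 0.1033], 0.47)]
```

Request:
{"fn": "move_arm", "kwargs": {
  "series": "-9 -7 0 0 0 0;-14 -12 15 0 0 0;-14 -12 35 0 0 0;-14 -12 48 0 0 0;-14 -12 48 0 0 0"
}}

```text
time: 2.65
position: [0.4972, 0.0835, 0.1943]
tool_rot: [0.134, 0.991, -0.0, -0.003]
ft_force: [-0.6, -0.2, -0.1]
grip_width: 0.0001
grip_force: 0.0
```

```bash
python3 -c "
from h import *
c=look('2',cams=('scene',))
i=c['img'][150:350,220:420]
cv2.imwrite('pics/c2.png',cv2.resize(i[:,:,::-1],None,fx=3,fy=3))"
```

```text
2.65 [0.4972 0.0835 0.1943] w 0.0001 F [-0.6 -0.2 -0.1] z [-0.006  0.    -1.   ]
to knob, tool axes mm [-5.6 -2.1  7.3]
scene knob_top [([0.5045, 0.079, 0.1681], 0.71)]
scene pin [([0.6144, 0.211, 0.1057], 0.57)]
```

View pics/c2.png

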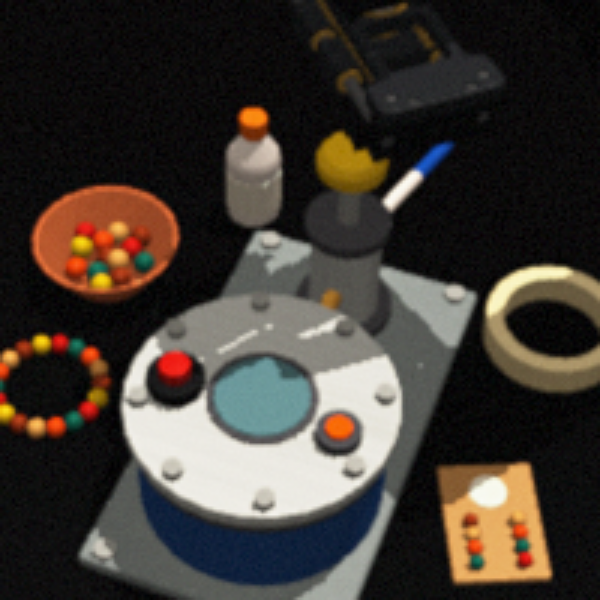

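The close-up shows the dark closed fingers just above the knob. They hide its upper right part, around (385,140) in the crop. I'll check centring by projecting the points.

```bash
python3 -c "
from h import *
c=look('3',cams=('scene',))
def P(p):
    T=c['world_to_cam'];return np.round(cv2.projectPoints(np.array([p],float),cv2.Rodrigues(T[:3,:3])[0],T[:3,3],c['mtx'],np.array(c['distortion'],float))[0].ravel(),1)
o=robot.get_obs();p=o['position'];m=R.from_quat(o['tool_rot']).as_matrix()
for s in((0,0),(15,9.5),(15,-9.5),(-15,9.5),(-15,-9.5)):print('tip',s,(P(p+m@[s[1]/1e3,s[0]/1e3,.022])-[220,150])*3)
for k in((.502,.08),(.497,.0835)):print('knob',k,(P([*k,.165])-[220,150])*3, [((P([k[0]+.023*np.cos(a),k[1]+.023*np.sin(a),.155])-[220,150])*3).tolist() for a in np.arange(0,6.2,1.57)])
for k in((.502,.08),(.497,.0835)):print('collar',k,[((P([k[0]+.029*np.cos(a),k[1]+.029*np.sin(a),.103])-[220,150])*3).tolist() for a in np.arange(0,6.2,.785)])
"
```

```text
2.8 [0.4995 0.0833 0.1971] w 0.0005 F [-0.   0.4 -0.3] z [ 0.001 -0.    -1.   ]
to knob, tool axes mm [-3.3 -2.6 10.1]
scene knob_top [([0.5029, 0.079, 0.1661], 0.77)]
scene pin [([0.6169, 0.2116, 0.1052], 0.38)]
tip (0, 0) [362.4 135. ]
tip (15, 9.5) [385.8 147. ]
tip (15, -9.5) [357.6 154.2]
tip (-15, 9.5) [366.9 116.4]
tip (-15, -9.5) [339.  123.3]
knob (0.502, 0.08) [355.8 146.1] [[326.09999999999997, 172.20000000000002], [377.69999999999993, 178.20000000000002], [383.09999999999997, 143.09999999999997], [332.69999999999993, 137.40000000000003]]
knob (0.497, 0.0835) [365.4 145.8] [[336.0, 172.20000000000002], [387.30000000000007, 178.20000000000002], [392.69999999999993, 142.79999999999998], [342.30000000000007, 137.09999999999997]]
collar (0.502, 0.08) [[316.19999999999993, 233.40000000000003], [345.90000000000003, 246.29999999999998], [378.59999999999997, 240.59999999999997], [394.80000000000007, 219.59999999999997], [385.19999999999993, 196.20000000000002], [356.09999999999997, 183.90000000000003], [324.30000000000007, 189.29999999999998], [307.5, 209.40000000000003]]
collar (0.497, 0.0835) [[325.5, 233.09999999999997], [355.19999999999993, 246.29999999999998], [388.19999999999993, 240.59999999999997], [404.09999999999997, 219.59999999999997], [394.5, 196.20000000000002], [365.40000000000003, 183.90000000000003], [333.30000000000007, 189.29999999999998], [316.80000000000007, 209.40000000000003]]
```

Request:
{"fn": "move_arm", "kwargs": {
  "series": "-5 -3 0 0 0 0;-5 -3 8 0 0 0;-5 -3 18 0 0 0;-5 -3 28 0 0 0;-5 -3 36 0 0 0;-5 -3 39 0 0 0;-5 -3 39 0 0 0;-5 -3 39 0 0 0"
}}

```text
time: 3.62
position: [0.5052, 0.0783, 0.1579]
tool_rot: [0.135, 0.991, -0.0, 0.002]
ft_force: [0.7, -1.7, 8.6]
grip_width: 0.0
grip_force: 4.1
```

```bash
python3 -c "
from h import *
c=look('4',cams=('scene',))
i=c['img'][150:350,220:420]
cv2.imwrite('pics/c4.png',cv2.resize(i[:,:,::-1],None,fx=3,fy=3))"
```

```text
3.62 [0.5052 0.0783 0.1579] w 0.0 F [ 0.7 -1.7  8.6] z [ 0.004 -0.001 -1.   ]
to knob, tool axes mm [  3.4   0.8 -29.2]
scene knob_top [([0.5003, 0.0772, 0.138], 0.56)]
scene pin [([0.616, 0.2116, 0.1077], 0.38)]
```

View pics/c4.png

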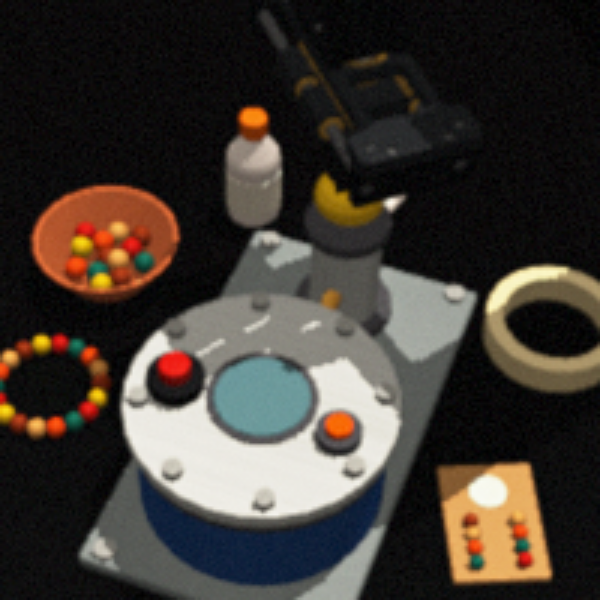

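The knob is down about 28 mm, on its collar, and 8.6 N matches the spring. The pin at (338,428) seems to have risen slightly. Next I'll repeat full strokes.

Request:
{"fn": "move_arm", "kwargs": {
  "series": "0 0 -16 0 0 0;0 0 -33 0 0 0;0 0 -33 0 0 0;0 0 -33 0 0 0;0 0 -20 0 0 0;0 0 -8 0 0 0;0 0 0 0 0 0;0 0 0 0 0 0"
}}

```text
time: 4.43
position: [0.5036, 0.0788, 0.1575]
tool_rot: [0.135, 0.991, 0.0, 0.0]
ft_force: [0.7, -0.1, 8.2]
grip_width: 0.0008
grip_force: 4.2
```

Request:
{"fn": "move_arm", "kwargs": {
  "series": "0 0 -16 0 0 0;0 0 -33 0 0 0;0 0 -33 0 0 0;0 0 -33 0 0 0;0 0 -20 0 0 0;0 0 -8 0 0 0;0 0 0 0 0 0;0 0 0 0 0 0"
}}

```text
time: 5.1
position: [0.5034, 0.0788, 0.1574]
tool_rot: [0.135, 0.991, 0.0, 0.0]
ft_force: [-0.1, 1.1, 8.6]
grip_width: 0.0005
grip_force: 4.2
```

```bash
python3 -c "
from h import *
c=look('5',cams=('scene',))
i=c['img'][150:350,220:420]
cv2.imwrite('pics/c5.png',cv2.resize(i[:,:,::-1],None,fx=3,fy=3))"
```

```text
5.1 [0.5034 0.0788 0.1574] w 0.0005 F [-0.1  1.1  8.6] z [ 0.  0. -1.]
to knob, tool axes mm [  1.7   0.8 -29.6]
scene knob_top [([0.3957, 0.0124, -0.0001], 0.75), ([0.3937, 0.1799, -0.0017], 0.68)]
scene pin [([0.6135, 0.212, 0.1163], 0.67)]
```

View pics/c5.png

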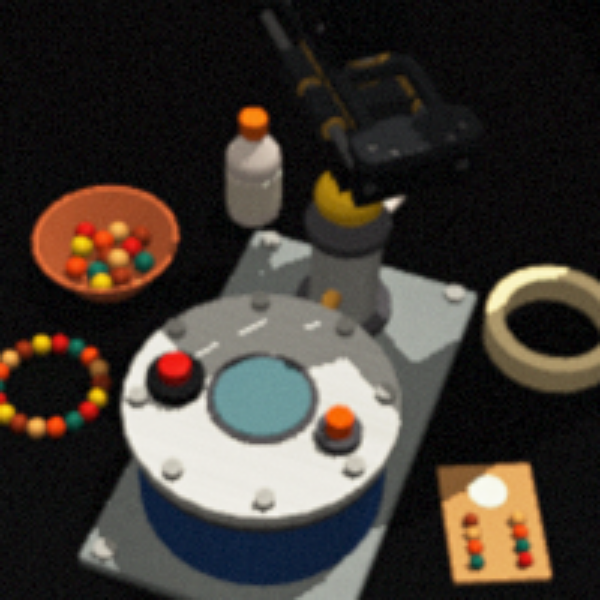

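The pin at (340,415) has clearly come further out, so the strokes count. Four more follow, then I'll lift.

Request:
{"fn": "move_arm", "kwargs": {
  "series": "0 0 -16 0 0 0;0 0 -33 0 0 0;0 0 -33 0 0 0;0 0 -33 0 0 0;0 0 -20 0 0 0;0 0 -8 0 0 0;0 0 0 0 0 0;0 0 0 0 0 0"
}}

```text
time: 5.92
position: [0.5034, 0.0787, 0.1574]
tool_rot: [0.135, 0.991, 0.0, 0.0]
ft_force: [0.3, 0.7, 9.3]
grip_width: 0.0006
grip_force: 4.3
```

Request:
{"fn": "move_arm", "kwargs": {
  "series": "0 0 -16 0 0 0;0 0 -33 0 0 0;0 0 -33 0 0 0;0 0 -33 0 0 0;0 0 -20 0 0 0;0 0 -8 0 0 0;0 0 0 0 0 0;0 0 0 0 0 0"
}}

```text
time: 6.58
position: [0.5034, 0.0787, 0.1574]
tool_rot: [0.135, 0.991, 0.0, 0.0]
ft_force: [0.0, 0.5, 10.6]
grip_width: 0.0002
grip_force: 4.8
```

Request:
{"fn": "move_arm", "kwargs": {
  "series": "0 0 -16 0 0 0;0 0 -33 0 0 0;0 0 -33 0 0 0;0 0 -33 0 0 0;0 0 -20 0 0 0;0 0 -8 0 0 0;0 0 0 0 0 0;0 0 0 0 0 0"
}}

```text
time: 7.25
position: [0.5033, 0.0788, 0.1574]
tool_rot: [0.135, 0.991, 0.0, -0.0]
ft_force: [-0.3, 0.5, 9.0]
grip_width: 0.0007
grip_force: 5.2
```

Request:
{"fn": "move_arm", "kwargs": {
  "series": "0 0 -16 0 0 0;0 0 -33 0 0 0;0 0 -33 0 0 0;0 0 -33 0 0 0;0 0 -20 0 0 0;0 0 -8 0 0 0;0 0 0 0 0 0;0 0 0 0 0 0"
}}

```text
time: 7.92
position: [0.5033, 0.0788, 0.1574]
tool_rot: [0.135, 0.991, 0.0, -0.0]
ft_force: [0.1, -0.3, 9.3]
grip_width: 0.0006
grip_force: 5.0
```

Request:
{"fn": "move_arm", "kwargs": {
  "series": "0 0 -16 0 0 0;0 0 -36 0 0 0;0 0 -60 0 0 0;0 0 -85 0 0 0;0 0 -100 0 0 0;0 0 -100 0 0 0"
}}

```text
time: 8.42
position: [0.5041, 0.0787, 0.2586]
tool_rot: [0.134, 0.991, 0.0, 0.002]
ft_force: [0.6, 0.2, 0.7]
grip_width: 0.0005
grip_force: 0.0
```

```bash
python3 -c "
from h import *
c=look('6',cams=('scene',))
i=c['img'][150:350,220:420]
cv2.imwrite('pics/c6.png',cv2.resize(i[:,:,::-1],None,fx=3,fy=3))"
```

```text
8.42 [0.5041 0.0787 0.2586] w 0.0005 F [0.6 0.2 0.7] z [ 0.003 -0.    -1.   ]
to knob, tool axes mm [ 2.6  0.7 71.5]
scene knob_top [([0.5049, 0.0768, 0.1658], 0.87)]
scene pin [([0.6129, 0.2093, 0.1271], 0.47)]
```

View pics/c6.png

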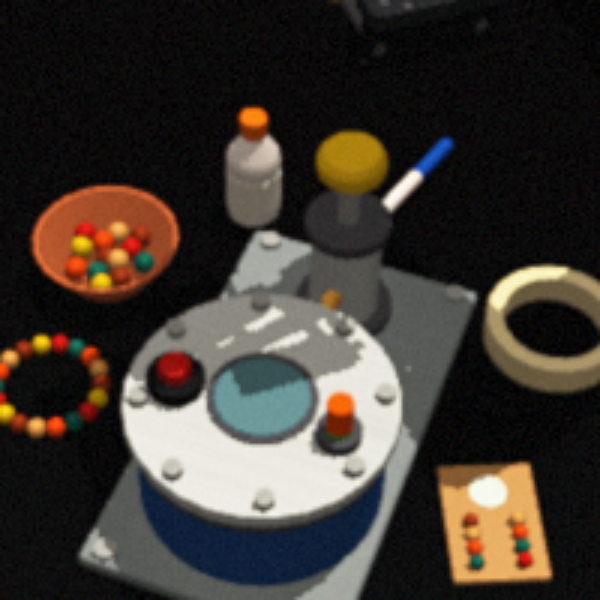

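The knob is back up at (352,160). The pin is out, with a trace of green at its foot (340,434). Extra strokes do no harm, so I'll add two to be sure.

Request:
{"fn": "move_arm", "kwargs": {
  "series": "0 0 30 0 0 0;0 0 65 0 0 0;0 0 80 0 0 0;0 0 90 0 0 0;0 0 100 0 0 0;0 0 101 0 0 0;0 0 101 0 0 0"
}}

```text
time: 9.15
position: [0.501, 0.0788, 0.1573]
tool_rot: [0.134, 0.991, -0.0, -0.003]
ft_force: [-5.2, -1.1, 18.1]
grip_width: 0.0003
grip_force: 8.9
```

Request:
{"fn": "move_arm", "kwargs": {
  "series": "0 0 -16 0 0 0;0 0 -34 0 0 0;0 0 -34 0 0 0;0 0 -34 0 0 0;0 0 -20 0 0 0;0 0 -8 0 0 0;0 0 0 0 0 0;0 0 0 0 0 0"
}}

```text
time: 9.82
position: [0.5041, 0.0787, 0.1573]
tool_rot: [0.135, 0.991, 0.0, 0.001]
ft_force: [-2.1, 0.0, 16.9]
grip_width: 0.0007
grip_force: 8.0
```

Request:
{"fn": "move_arm", "kwargs": {
  "series": "0 0 -16 0 0 0;0 0 -36 0 0 0;0 0 -60 0 0 0;0 0 -90 0 0 0;0 0 -120 0 0 0;0 0 -130 0 0 0;0 0 -130 0 0 0"
}}

```text
time: 10.4
position: [0.5043, 0.0787, 0.2879]
tool_rot: [0.134, 0.991, 0.0, 0.002]
ft_force: [1.2, 1.2, -0.6]
grip_width: 0.0003
grip_force: 0.0
```

```bash
python3 -c "
from h import *
c=look('7')
i=c['img'][245:325,295:375]
cv2.imwrite('pics/c7.png',cv2.resize(c['img'][150:350,220:420][:,:,::-1],None,fx=3,fy=3))
a=cv2.imread('pics/scene6.png')[265:305,310:350]; b=c['img'][265:305,310:350][:,:,::-1]
cv2.imwrite('pics/c7.png',cv2.resize(np.hstack([a,b]),None,fx=10,fy=10,interpolation=cv2.INTER_CUBIC))"
```

```text
10.4 [0.5043 0.0787 0.2879] w 0.0003 F [ 1.2  1.2 -0.6] z [ 0.004 -0.    -1.   ]
to knob, tool axes mm [  3.    0.6 100.9]
top knob_top [([0.5025, 0.0827, 0.1617], 0.49)]
top pin [([0.6141, 0.2129, 0.1338], 0.41), ([0.5328, 0.2701, -0.0], 0.32)]
scene knob_top [([0.5041, 0.0796, 0.1664], 0.96)]
scene pin [([0.616, 0.2113, 0.1305], 0.59)]
```

View pics/c7.png

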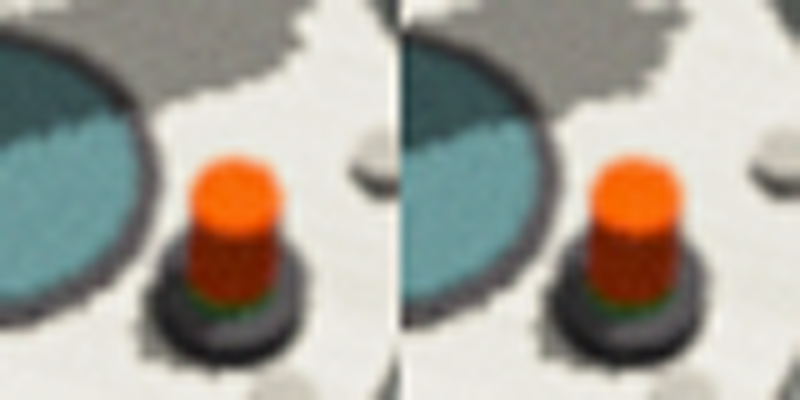

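The green foot shows at the pin's base (left crop (230,310), right (628,310)). It is the same before and after the two extra strokes, so the pin is fully out. The knob is up at 0.166 and the hand is clear.

```bash
python3 -c "
from rig import robot
print(robot.hand_in())"
```

```text
the job is handed in; nothing more can be done
None
```

The pot is pumped up and the job handed in: after nine full strokes the orange pin is fully out with its green foot showing, the knob is back up, and the hand is clear.

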